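Lock the work-lamp battery into its charger

TASK

Take the round battery pack out of the open aluminium case, set it into the round socket on the grey charger, push it gently down against the spring and twist it about a quarter turn clockwise (seen from above) until it clicks locked. Be gentle, never forcing it (at most about 25 N of push and 1 N m of twist); then let go of it, and leave the ratchet, the brush and the clip where they lie.

Things in the scene. Friction and masses are not known exactly. Their poses are not given: they have to be found in the camera images.
- pack: Loose round black battery pack, 84 mm tall, 0.10-0.21 kg, standing upright. Origin: centre of its underside, z up. From below: barrel 38 mm in diameter, z 0-31 mm, its foot tapering to 28 mm over the lowest 8 mm, with two side lugs; body 52 mm in diameter, z 31-50 mm; wing grip on top. Stands in the case at any yaw in a 53 mm hole: lift straight up. A half turn about z makes no difference.
- pack_wing (a point): Middle of the pack's flat upright grey wing grip, 67 mm above the pack's origin, axes as the pack's. The wing is 42 mm long along x (in line with the lugs), 14 mm thick along y, from z = 50 to 84 mm of the pack. Grip it across y.
- pack_lug (a point): Centre of the pack's +x lug, axes as the pack's. Two steel lugs stick out of the barrel along +x and -x, each 6 mm wide along y, from z = 14 to 19 mm of the pack, reaching 24.5 mm from the axis.
- charger: Grey charger, fixed, 160 mm (x) by 130 mm (y), housing 42 mm high; origin: centre of its underside, z up. From its middle a round aluminium collar (60 mm outside, 41 mm bore, top 50 mm above the bench) rises: the bayonet socket. It does not turn. It is clamped at an unknown angle: the line through its two slots lies within 0.45 rad either way of the charger's x axis; look or feel for it.
- socket_mouth (a point): Socket axis at the collar's top, 50 mm above the bench; axes as the charger's. Two opposite slots, 10 mm wide, let the lugs in. Off the slots, the foot enters the bore and the lugs rest on the collar (rigid) with the pack's origin 36 mm above the bench; turned over the slots the pack drops 3 mm onto the spring, further if pushed.
- socket_channel (a point): Point on the socket axis 42 mm above the bench, the underside of the collar's 8 mm thick top. With the pack's origin pressed below 23 mm above the bench (hard bottom at 20 mm) the lugs pass under it and can run clockwise seen from above, 80 degrees from the slots to the lock notches and some 3 degrees more to a hard stop. Counter-clockwise is blocked.
- socket_spring (a point): Point on the socket axis 33 mm above the bench: top of the relaxed spring contact, which pushes the pack's underside up with 4 N there and 0.45 N more per mm (about 9 N at full depth). At the channel's end it lifts the lugs 4 mm into the notches when let go, a click: locked, pack's origin 27 mm above the bench. Let go unlocked, the pack stays at 23 mm or is pushed up to 33 mm.
- case: Small aluminium case, fixed, 130 mm (x) by 180 mm (y), 50 mm high, walls and floor 4 mm; the lid, 130 mm long, hinged at its +x side, stands open leaning outwards. Origin: centre of its underside. The pack stands on the case's floor in a round hole at x = -20, y = 35 mm of a grey insert whose top is 29 mm above the bench.
- ratchet: Chrome ratchet, 195 mm long, 34 mm wide and high, loose on the bench. Leave alone. Origin near its middle on the bench.
- brush: Battery brush with a green handle, 135 mm long, 28 mm thick, loose on the bench. Leave alone. Origin on the bench, 75 mm from the handle's end.
- clip: Blue plastic spring clip, 95 mm long, 20 mm wide, 30 mm high, loose on the bench. Leave alone. Origin near its middle on the bench.
There are look-alikes about, which are no part of the job. What is meant by the pack is not green, and is the smaller of those in its own colour.

How it is judged:
By the outcome, as a careful person would: the job done as asked, in the order asked, and still so for the second after the job is handed in, with the robot touching nothing.
It also fails if it takes over 72 s, if anything falls off the work surface, if the arm or the gripper's body presses on something with over 40 N, if the wrist force passes 120 N, or if a joint passes its speed limit or range.

ROBOT

A 7-joint arm with a two-finger parallel gripper is mounted at the origin on the work surface. World frame = base frame: x ahead of the robot, y to its left, z up, the work surface at z = 0. Lengths are in m, angles in rad, forces in N, time in s.
With the tool pointing down it reaches from about 0.35 to 0.9 m from the base axis. Payload 7.2 kg.
Tool frame: the origin (TCP) lies on the mounting face of the last link; the fingertips stand robot.tip_extent ahead of it and the grasp point (between the pads) lies 163 mm ahead of it (robot.tip_extent is the distance from the TCP to the fingertips, in m); z points along the fingers, x is the direction in which the jaws open and shut, and the axes are right-handed (so a half turn about z gives the same grasp; the last joint's range is limited). The gripper opens to 88 mm and grips with 3 to 60 N. Pads are 20 mm wide; open, the fingers measure 115 mm over their backs; the gripper's body (75 mm by 178 mm) begins 61 mm behind the grasp point.
Start: joints at [-1.385, 0.411, -0.013, 1.596, 0.006, 1.134, -0.082], TCP at [0.157, 0.605, 0.405] pointing down, gripper open.
Joint ranges: [-2.95, 2.95], [-0.29, 1.99], [-1.47, 1.44], [0.14, 2.54], [-1.03, 4.17], [0.13, 1.85], [-2.86, 2.86]. Speed limits (rad/s): [2.39, 2.39, 3.01, 3.01, 3.14, 3.14, 3.14].

INTERFACE

Orientations are given as [roll, pitch, yaw] about the fixed x, y, z axes, in that order (R = Rz(yaw) Ry(pitch) Rx(roll)).
In Python, from station import robot gives the robot as it stands. The module is installed in compiled form; this text tells all that it offers.
- The arm moves only by the tool move_arm, never from a script. Its argument "targets" is one flat list of numbers, 7 for each row, row after row: the shift along the tool's x, y, z in cm, then the turn, a rotation vector about the tool's x, y, z in degrees, then the finger opening in cm, from 0 to 8.78. In form: [x, y, z, wx, wy, wz, hand, x, y, z, wx, wy, wz, hand, ...]. A call has 1 to 20 rows; each row shifts and turns the commanded pose from where the row before left it, along the tool's axes as they then stand; what a row does not reach is not made up. A row lasts 1/12 s, in which the tool goes at most 41.7 mm and 7.16 degrees, less where a joint would pass 70% of its speed; a pose out of reach is approached as far as the arm can. A call with a gripper value outside its range is refused whole. The fingers move at their own pace and stop on an object; "newtons" is the grip in N (left out, the last holds). Time passes only in rows, so rows that do not move let the fingers close. It gives the time, the measured TCP pose, the force and the opening at its end, in the units of the state.
- robot.sense(): the state, without advancing time (a new reading comes with each control period).
- robot.get_image(name): name is "scene" or "side" or "wrist"; returns (picture, depth): 420x560x3 uint8, red, green, blue; 420x560 float32, m along the optical axis (not along the pixel's ray), 0 where there is no reading.
- robot.get_calibration(name): a dict with "K" (3x3 intrinsics, pixels), "k1" (the pictures are not rectified: a ray, as slopes to the right and down, at radius r is drawn at 1 + k1 r^2 times it, then the intrinsics apply), "world_to_cam" (4x4, takes a point from world to camera coordinates). Camera axes: x right, y up, looking along -z (the intrinsics and any distortion apply to the point x, -y, -z); pixel columns grow to the right and rows downward; lengths in m; the calibration is good to about 2 mm. A picture is of the moment at which its call begins: read the wrist's pose just before it. get_calibration takes no time and is no camera call; for the wrist camera it gives the pose at the moment of the call.
- robot.hand_in(): hands the job in, once; it reports no verdict.
Trained networks look in the newest picture that a camera, given by its name, has taken for a name from the list of things; names that differ only in an ending like _2 or _b are one class to them, and where a whole thing is asked for, a point or a joint stands for the part that bears it (a point fixed in the world has none). Each returns a list of dicts, best first, with "p" (0 to 1); they miss things now and then, are a little off and sometimes report something else, mostly with a low value. They report only what shows in the picture. A call takes as long as a camera call. They do not tell look-alikes from the thing itself.
- robot.boxes_of(camera, query): "position" ([column, row] in pixels, amid what is visible of it).
- robot.regions_of(camera, query): "region" (420x560 bool, what is visible of it) and "position" ([column, row] in pixels, amid what is visible of it).
The state is a dict: "clock": time; "joint_pos": joint angles; "qd": joint speeds; "effort": joint torques, N m; "position": TCP position; "tool_rot": TCP orientation; "wrist_force": force on the tool from outside, world axes, zero at the start; "moment": the same for the moment, N m; "finger_gap": opening from 0.0 (shut) to 1.0 (fully open).
Only numpy, scipy, OpenCV 4.12 (cv2) and the standard library are available. Lean on these libraries where they do the work, as an engineer would, in place of code of your own. Each camera call takes 0.05 s, during which the arm holds its last target. There are 200 camera calls.

## Working session

There is one attempt and no reset: what is moved stays moved. The work goes in short steps, Python scripts to look and compute and a tool call to move; the robot and the scene stay as the last step left them, time stands still between calls to the robot, and variables do not carry over. Pictures are saved under pics/ and viewed, about 8 in all and at most 12, crops included, and the job is handed in when it is done.

Besides the shell and the picture viewer there is one more tool, called after ">>>" as name(argument=value, ...) on one line, values as JSON. move_arm: Moves the arm, as the interface text tells. Its arguments: {"type":"object","properties":{"targets":{"type":"array","items":{"type":"number"}},"newtons":{"type":"number"}},"required":["targets"]}

```bash
mkdir -p pics; cat > h.py <<'E'
import numpy as np, cv2
from station import robot
def pt(cam,u,v,d,C=None):
    c=C or robot.get_calibration(cam);K=np.array(c["K"]);k1=c["k1"]
    x=(u-K[0,2])/K[0,0];y=(v-K[1,2])/K[1,1]
    rd=np.hypot(x,y);r=rd
    for _ in range(20): r=rd/(1+k1*r*r)
    s=r/rd if rd>0 else 1
    x*=s;y*=s
    p=np.array([x*d,-y*d,-d,1])
    return (np.linalg.inv(np.array(c["world_to_cam"]))@p)[:3]
def cloud(cam,depth,C=None):
    c=C or robot.get_calibration(cam);K=np.array(c["K"]);k1=c["k1"]
    v,u=np.mgrid[:420,:560];x=(u-K[0,2])/K[0,0];y=(v-K[1,2])/K[1,1]
    rd=np.hypot(x,y);r=rd.copy()
    for _ in range(20): r=rd/(1+k1*r*r)
    s=np.where(rd>0,r/np.maximum(rd,1e-9),1)
    P=np.stack([x*s*depth,-y*s*depth,-depth,np.ones_like(depth)],-1)
    P=P@np.linalg.inv(np.array(c["world_to_cam"])).T
    P=P[...,:3];P[depth<=0]=np.nan
    return P
def save(n,im): cv2.imwrite(n,cv2.cvtColor(im,cv2.COLOR_RGB2BGR))
E
python3 - <<'E'
from h import *
s=robot.sense();print({k:np.round(v,3).tolist() for k,v in s.items()}, robot.tip_extent)
ims=[]
for c in ["scene","side"]:
    im,d=robot.get_image(c);ims.append(im)
    np.savez(f"{c}.npz",im=im,d=d)
    P=cloud(c,d)
    for q in ["pack","pack_wing","charger","socket_mouth","case","ratchet","brush","clip"]:
        for r in robot.boxes_of(c,q)[:4]:
            u,v=map(int,r["position"]);print(c,q,round(r["p"],2),(u,v),np.round(P[v,u],3))
save("pics/1.png",cv2.resize(np.vstack(ims),(560*600//840*2//1,600)) if 0 else ims[0]);save("pics/2.png",ims[1])
E
```

```text
{'clock': 0.0, 'joint_pos': [-1.385, 0.412, -0.013, 1.597, 0.006, 1.134, -0.082], 'qd': [0.001, -0.0, -0.002, -0.0, -0.0, -0.001, 0.0], 'effort': [-0.001, -58.794, 0.641, -29.108, -0.054, 0.018, 0.0], 'position': [0.157, 0.605, 0.404], 'tool_rot': [3.142, 0.002, 1.317], 'wrist_force': [0.835, -0.033, 1.365], 'moment': [0.014, 0.013, -0.032], 'finger_gap': 1.002} 0.182
scene pack 0.86 (330, 172) [0.546 0.146 0.057]
scene pack 0.85 (292, 136) [0.415 0.151 0.073]
scene pack 0.82 (284, 190) [0.535 0.045 0.051]
scene pack_wing 0.9 (334, 171) [0.551 0.151 0.06 ]
scene pack_wing 0.61 (289, 139) [0.42  0.139 0.072]
scene charger 0.55 (146, 258) [ 0.549 -0.23   0.048]
scene socket_mouth 0.73 (151, 257) [ 0.555 -0.223  0.051]
scene case 0.88 (371, 161) [0.555 0.249 0.049]
scene ratchet 0.8 (214, 346) [ 0.725 -0.208  0.014]
scene ratchet 0.59 (369, 161) [0.551 0.247 0.047]
scene brush 0.77 (408, 239) [0.74  0.158 0.025]
scene clip 0.62 (327, 279) [ 0.721 -0.005  0.015]
side pack 0.88 (247, 179) [0.522 0.164 0.059]
side pack 0.83 (198, 185) [0.398 0.151 0.082]
side pack 0.59 (266, 207) [0.524 0.035 0.068]
side pack_wing 0.75 (267, 213) [0.525 0.03  0.054]
side pack_wing 0.58 (307, 306) [ 0.509 -0.235  0.036]
side charger 0.63 (308, 302) [ 0.509 -0.238  0.051]
side socket_mouth 0.7 (308, 306) [ 0.511 -0.236  0.036]
side case 0.68 (251, 153) [0.565 0.261 0.065]
side case 0.26 (351, 214) [ 0.726 -0.002  0.017]
side ratchet 0.65 (393, 271) [ 0.723 -0.2    0.017]
side ratchet 0.22 (251, 179) [0.531 0.16  0.059]
side brush 0.71 (321, 171) [0.726 0.171 0.027]
side clip 0.6 (352, 215) [ 0.727 -0.005  0.016]
side clip 0.3 (310, 300) [ 0.514 -0.237  0.054]
```

View pics/1.png

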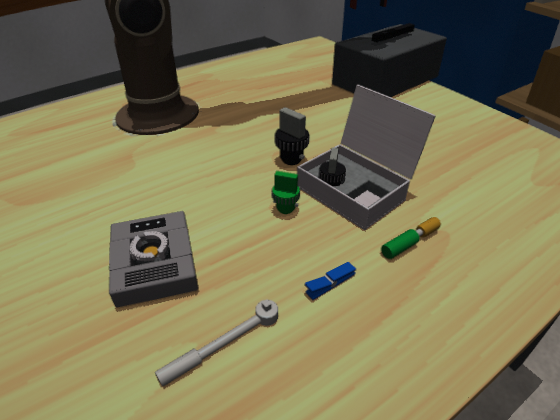

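View pics/2.png

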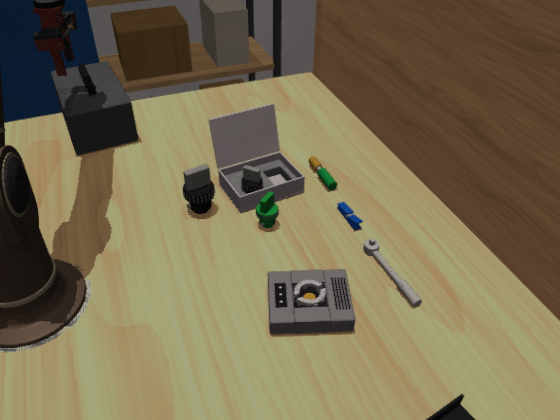

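Three pack-like objects are in view. The larger black one stands on the bench at scene (292,136). A green one is at (285,190). The smaller black one stands in the case at (332,172), so it's the pack meant. The charger is at (150,255), and the lid is on the case's far side.

```bash
python3 - <<'E'
from h import *
for c in ["scene","side"]:
    z=np.load(c+".npz");P=cloud(c,z["d"])
    Q=P.reshape(-1,3)
    for nm,ctr in [("pack",(.545,.155)),("big",(.415,.15)),("green",(.535,.04))]:
        r=np.hypot(Q[:,0]-ctr[0],Q[:,1]-ctr[1])
        m=(r<.04)&(Q[:,2]>.064 if nm!="green" else Q[:,2]>.05)
        W=Q[m];
        if len(W)>5:
            t=W[W[:,2]>W[:,2].max()-.012]
            rect=cv2.minAreaRect((t[:,:2]*1000).astype(np.float32))
            print(c,nm,len(W),"zmax",W[:,2].max().round(3),rect)
    m=(Q[:,2]>.043)&(Q[:,2]<.055)&(np.hypot(Q[:,0]-.56,Q[:,1]-.2)<.16)&(Q[:,1]>.08)&(Q[:,0]>.46)
    print("case rim",cv2.minAreaRect((Q[m][:,:2]*1000).astype(np.float32)),m.sum())
    m=(Q[:,2]>.06)&(np.hypot(Q[:,0]-.56,Q[:,1]-.24)<.13)&(Q[:,1]>.2)
    L=Q[m];print("lid",L.min(0),L.max(0), L[L[:,2]>L[:,2].max()-.01].mean(0))
    m=(Q[:,2]>.038)&(Q[:,2]<.056)&(np.hypot(Q[:,0]-.54,Q[:,1]+.23)<.13)
    print("charger",cv2.minAreaRect((Q[m][:,:2]*1000).astype(np.float32)),m.sum())
    m=(Q[:,2]>.0475)&(Q[:,2]<.056)&(np.hypot(Q[:,0]-.54,Q[:,1]+.23)<.1)
    print("collar",cv2.minEnclosingCircle((Q[m][:,:2]*1000).astype(np.float32)),m.sum())
s=robot.get_calibration("wrist");print(np.round(s["K"],1),s["k1"],np.round(np.linalg.inv(s["world_to_cam"]),3))
E
```

```text
scene pack 170 zmax 0.09 ((533.6618041992188, 161.80551147460938), (13.820590019226074, 44.22966003417969), 43.66386795043945)
scene big 887 zmax 0.121 ((402.4502258300781, 160.1767578125), (57.48738098144531, 21.51169776916504), 10.520692825317383)
scene green 514 zmax 0.086 ((532.5853881835938, 48.855384826660156), (41.85329055786133, 15.705984115600586), 40.268863677978516)
case rim ((565.0217895507812, 187.64834594726562), (182.24102783203125, 137.77377319335938), 6.922234535217285) 1373
lid [0.46281936 0.24174539 0.06001217] [0.64632756 0.30092784 0.17687104] [0.55916928 0.28464651 0.17162626]
charger ((523.647216796875, -215.30445861816406), (130.5341339111328, 161.1317138671875), 71.68278503417969) 5087
collar ((523.3515625, -215.9669647216797), 32.2204704284668) 420
side pack 204 zmax 0.093 ((533.580810546875, 162.50534057617188), (18.379928588867188, 44.137672424316406), 43.37965393066406)
side big 722 zmax 0.124 ((400.8328857421875, 160.7651824951172), (55.66753005981445, 21.78060531616211), 12.675483703613281)
side green 351 zmax 0.089 ((532.3416748046875, 49.986724853515625), (43.247039794921875, 15.547306060791016), 38.210662841796875)
case rim ((565.8642578125, 189.4892578125), (182.1603240966797, 142.43601989746094), 7.7711310386657715) 799
lid [0.46397132 0.24120144 0.06010519] [0.6464669  0.29907618 0.18138231] [0.54872059 0.28438805 0.17547112]
charger ((522.0436401367188, -215.8032684326172), (133.59400939941406, 158.08335876464844), 71.45331573486328) 3925
collar ((516.8234252929688, -227.13043212890625), 75.11515045166016) 351
[[332.5   0.  281.6]
 [  0.  332.5 213.3]
 [  0.    0.    1. ]] -0.0351053983023898 [[ 0.25  -0.935 -0.253  0.087]
 [ 0.968  0.242  0.065  0.623]
 [-0.    -0.261  0.965  0.383]
 [ 0.     0.     0.     1.   ]]
```

>>> move_arm(targets=[-2.23,3.17,0,0,0,0,8.78,-2.23,3.17,0,0,0,0,8.78,-2.23,3.17,0,0,0,0,8.78,-2.23,3.17,0,0,0,0,8.78,-2.23,3.17,0,0,0,0,8.78,-2.23,3.17,0,0,0,0,8.78,-2.23,3.17,0,0,0,0,8.78,-2.23,3.17,0,0,0,0,8.78,-2.23,3.17,0,0,0,0,8.78,-2.23,3.17,0,0,0,0,8.78,-2.23,3.17,0,0,0,0,8.78,-2.23,3.17,0,0,0,0,8.78,-2.23,3.17,0,0,0,0,8.78,-2.23,3.17,0,0,0,0,8.78,-2.23,3.17,0,0,0,0,8.78,0,0,0,0,0,6.4,8.78,0,0,0,0,0,6.4,8.78,0,0,0,0,0,6.4,8.78,0,0,0,0,0,6.4,8.78,0,0,0,0,0,6.3,8.78])

```text
clock: 2.57
position: [0.5333, 0.1617, 0.4047]
tool_rot: [-3.142, -0.0, 0.754]
wrist_force: [0.1, 0.6, 0.2]
finger_gap: 1.0
```

```bash
python3 - <<'E'
from h import *
s=robot.sense();print({k:np.round(s[k],3).tolist() for k in ["clock","joint_pos","position","tool_rot"]})
C=robot.get_calibration("wrist");im,d=robot.get_image("wrist");P=cloud("wrist",d,C);np.savez("w1.npz",im=im,d=d,P=P)
Q=P.reshape(-1,3)
m=(np.hypot(Q[:,0]-.534,Q[:,1]-.162)<.035)&(Q[:,2]>.076)
print(m.sum(),np.nanmax(Q[m][:,2]),cv2.minAreaRect((Q[m][:,:2]*1000).astype(np.float32)))
m=(np.hypot(Q[:,0]-.534,Q[:,1]-.162)<.05)&(Q[:,2]>.045)&(Q[:,2]<.06);print(cv2.minEnclosingCircle((Q[m][:,:2]*1000).astype(np.float32)))
for r in robot.boxes_of("wrist","pack")[:3]: print(r)
save("pics/3.png",im)
E
```

```text
{'clock': 2.567, 'joint_pos': [-0.674, 0.302, 0.369, 1.783, -0.122, 1.079, 0.492], 'position': [0.533, 0.162, 0.405], 'tool_rot': [-3.142, -0.0, 0.754]}
15380 0.3400172247373399 ((529.6275024414062, 174.95565795898438), (47.93355941772461, 52.807373046875), 70.599853515625)
((535.41552734375, 150.3131103515625), 41.0023307800293)
{'position': [216.0, 262.5], 'p': 0.92}
{'position': [173.2, 95.1], 'p': 0.77}
{'position': [282.0, 193.4], 'p': 0.75}
```

View pics/3.png

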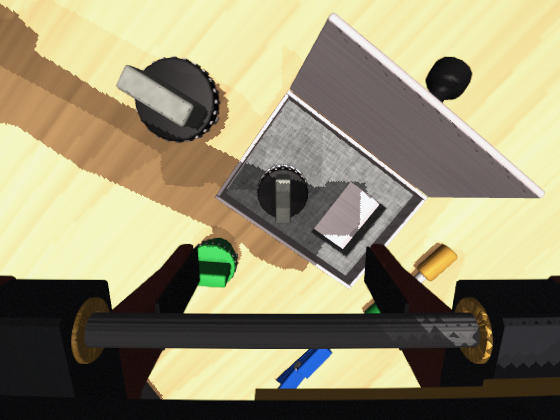

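The wrist view shows the smaller black pack upright in the case's insert at (283,195), with its wing running vertically in the image. The big black look-alike is at (170,95) and the green one at (215,262). The jaws straddle the pack's column.

```bash
python3 - <<'E'
from h import *
z=np.load("w1.npz");P=z["P"];Q=P.reshape(-1,3)
m=(np.hypot(Q[:,0]-.534,Q[:,1]-.162)<.035)&(Q[:,2]>.08)&(Q[:,2]<.1)
print(m.sum(),Q[m][:,2].mean(),cv2.minAreaRect((Q[m][:,:2]*1000).astype(np.float32)))
m=(np.hypot(Q[:,0]-.534,Q[:,1]-.162)<.03)&(Q[:,2]>.045)&(Q[:,2]<.06);print(m.sum(),Q[m][:,2].mean(),cv2.minEnclosingCircle((Q[m][:,:2]*1000).astype(np.float32)))
save("pics/4.png",cv2.resize(z["im"][130:250,200:400],None,fx=4,fy=4,interpolation=cv2.INTER_CUBIC))
E
```

```text
710 0.08633280122133591 ((531.70458984375, 164.11737060546875), (13.990407943725586, 42.16768264770508), 43.30355453491211)
1358 0.05245649836611615 ((531.6423950195312, 164.08428955078125), 26.788557052612305)
```

View pics/4.png

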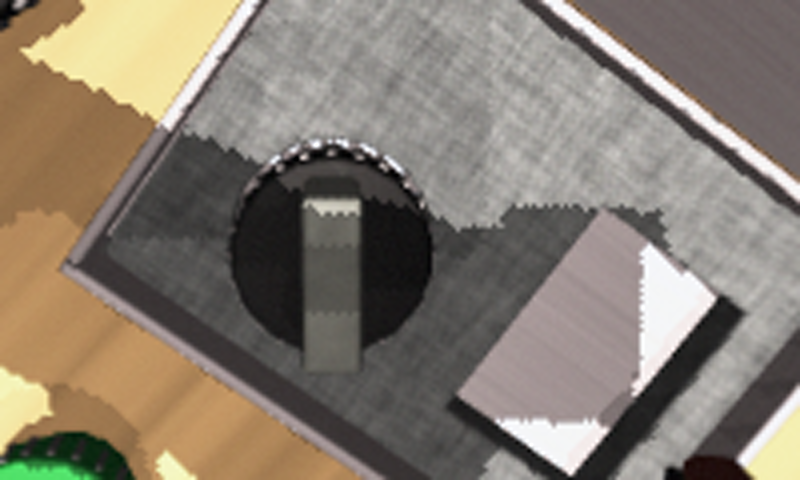

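This is the pack: its body measures 53 mm across and its wing 14×42 mm, with the top at 86–88 mm. Next I'll look at the socket with empty jaws.

>>> move_arm(targets=[-2.66,2.69,0.8,0,0,0,8.78,-2.66,2.69,0.8,0,0,0,8.78,-2.66,2.69,0.8,0,0,0,8.78,-2.66,2.69,0.8,0,0,0,8.78,-2.66,2.69,0.8,0,0,0,8.78,-2.66,2.69,0.8,0,0,0,8.78,-2.66,2.69,0.8,0,0,0,8.78,-2.66,2.69,0.8,0,0,0,8.78,-2.66,2.69,0.8,0,0,0,8.78,-2.66,2.69,0.8,0,0,0,8.78,0,0,0,0,0,0,8.78])

```text
clock: 3.58
position: [0.5236, -0.2243, 0.3239]
tool_rot: [3.139, 0.004, 0.755]
wrist_force: [-0.1, -0.3, 0.0]
finger_gap: 1.003
```

```bash
python3 - <<'E'
from h import *
s=robot.sense();print({k:np.round(s[k],3).tolist() for k in ["clock","joint_pos","position","tool_rot"]})
C=robot.get_calibration("wrist");im,d=robot.get_image("wrist");P=cloud("wrist",d,C);np.savez("w2.npz",im=im,d=d,P=P)
# top-down rectified patch at z=.05 plane, 1px=0.2mm, x right, y up
c0=np.array([.5235,-.216]);n=600;h=.06
xs=np.linspace(c0[0]-h,c0[0]+h,n);ys=np.linspace(c0[1]+h,c0[1]-h,n)
X,Y=np.meshgrid(xs,ys);W=np.stack([X,Y,np.full_like(X,.05),np.ones_like(X)],-1)@np.array(C["world_to_cam"]).T
K=np.array(C["K"]);a=W[...,0]/-W[...,2];b=-W[...,1]/-W[...,2];f=1+C["k1"]*(a*a+b*b)
top=cv2.remap(im,(K[0,0]*a*f+K[0,2]).astype(np.float32),(K[1,1]*b*f+K[1,2]).astype(np.float32),cv2.INTER_CUBIC)
save("pics/5.png",top)
Q=P.reshape(-1,3);m=(np.hypot(Q[:,0]-c0[0],Q[:,1]-c0[1])<.045)&(Q[:,2]>.0465)&(Q[:,2]<.056)
pts=Q[m];print(len(pts),pts[:,2].mean(),cv2.minEnclosingCircle((pts[:,:2]*1000).astype(np.float32)))
E
```

```text
{'clock': 3.583, 'joint_pos': [-0.047, 0.427, 0.482, 1.848, -0.237, 0.924, 1.297], 'position': [0.524, -0.224, 0.324], 'tool_rot': [3.139, 0.004, 0.755]}
2117 0.04868633999346651 ((521.4752197265625, -213.80880737304688), 31.735580444335938)
```

View pics/5.png

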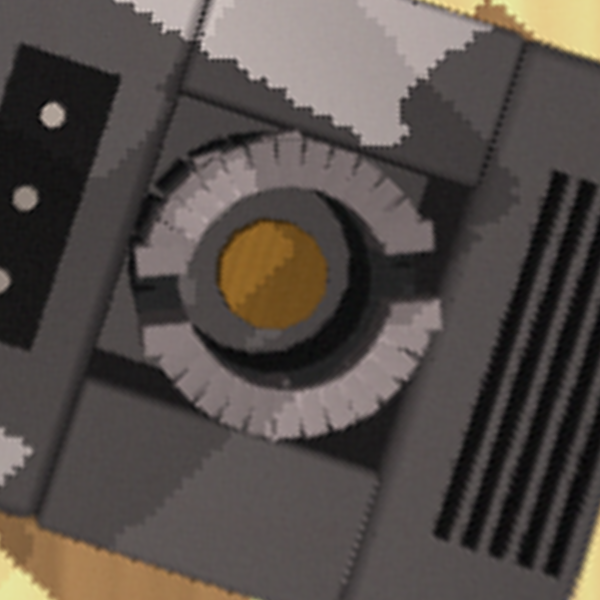

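```bash
python3 - <<'E'
from h import *
for i in range(3):
    s=robot.sense();print({k:np.round(s[k],4).tolist() for k in ["clock","qd","position","tool_rot"]})
    C=robot.get_calibration("wrist");im,d=robot.get_image("wrist");P=cloud("wrist",d,C)
    Q=P.reshape(-1,3);c0=(.522,-.214);m=(np.hypot(Q[:,0]-c0[0],Q[:,1]-c0[1])<.045)&(Q[:,2]>.0465)&(Q[:,2]<.056)
    print(m.sum(),Q[m].mean(0),cv2.minEnclosingCircle((Q[m][:,:2]*1000).astype(np.float32)))
E
```

```text
{'clock': 3.6333, 'qd': [-0.0656, -0.0227, -0.0533, 0.0089, -0.0107, 0.0154, -0.0532], 'position': [0.5244, -0.2209, 0.3241], 'tool_rot': [3.1411, 0.0022, 0.757]}
2122 [ 0.52090795 -0.21337776  0.04869162] ((521.43896484375, -213.8636474609375), 31.56774139404297)
{'clock': 3.6833, 'qd': [-0.0521, -0.0178, -0.0344, 0.0077, -0.0066, 0.0052, -0.0247], 'position': [0.5252, -0.2182, 0.3242], 'tool_rot': [-3.1411, 0.0008, 0.7597]}
2105 [ 0.52092924 -0.21334871  0.04867009] ((521.4560546875, -214.00070190429688), 31.763874053955078)
{'clock': 3.7333, 'qd': [-0.0352, -0.0116, -0.0175, 0.0006, -0.0039, 0.0002, -0.0125], 'position': [0.5258, -0.2164, 0.3245], 'tool_rot': [-3.1409, -0.0001, 0.7619]}
2091 [ 0.5210835  -0.21339324  0.04869599] ((521.3887329101562, -213.6776123046875), 31.58443260192871)
```

>>> move_arm(targets=[1.31,-1.33,-0.8,0,0,0,8.78,2.62,-2.65,-0.8,0,0,0,8.78,2.62,-2.65,-0.8,0,0,0,8.78,2.62,-2.65,-0.8,0,0,0,8.78,2.62,-2.65,-0.8,0,0,0,8.78,2.62,-2.65,-0.8,0,0,0,8.78,2.62,-2.65,-0.8,0,0,0,8.78,2.62,-2.65,-0.8,0,0,0,8.78,2.62,-2.65,-0.8,0,0,0,8.78,2.62,-2.65,-0.85,0,0,0,8.78,1.05,-1.06,0,0,0,0,8.78,0.52,-0.53,0,0,0,0,8.78,0.16,-0.16,0,0,0,0,8.78,0,0,0,0,0,0,8.78,0,0,0,0,0,0,8.78,0,0,0,0,0,0,8.78])

```text
clock: 5.12
position: [0.5332, 0.1605, 0.4051]
tool_rot: [3.141, 0.0, 0.758]
wrist_force: [0.3, 0.3, -0.7]
finger_gap: 1.002
```

```bash
python3 - <<'E'
from h import *
for i in range(2):
    s=robot.sense();print({k:np.round(s[k],4).tolist() for k in ["clock","qd","position","tool_rot"]})
    C=robot.get_calibration("wrist");im,d=robot.get_image("wrist");P=cloud("wrist",d,C)
    Q=P.reshape(-1,3)
    m=(np.hypot(Q[:,0]-.534,Q[:,1]-.162)<.035)&(Q[:,2]>.08)&(Q[:,2]<.1)
    print(m.sum(),Q[m][:,2].mean(),cv2.minAreaRect((Q[m][:,:2]*1000).astype(np.float32)))
E
```

```text
{'clock': 5.1167, 'qd': [0.0049, 0.0026, -0.0047, -0.0031, -0.0022, 0.0016, -0.0036], 'position': [0.5332, 0.1605, 0.4051], 'tool_rot': [3.1413, 0.0004, 0.7582]}
698 0.08635446679194118 ((531.7080688476562, 163.96054077148438), (13.868233680725098, 42.498069763183594), 43.88668441772461)
{'clock': 5.1667, 'qd': [0.0004, 0.0017, -0.0048, -0.0047, -0.0006, -0.0006, -0.0037], 'position': [0.5333, 0.1606, 0.4051], 'tool_rot': [3.1414, 0.0003, 0.7581]}
702 0.0864121408601225 ((531.7556762695312, 164.08506774902344), (13.879980087280273, 42.29710006713867), 43.252132415771484)
```

>>> move_arm(targets=[0.12,-0.22,2,0,0,0,8.78,0,0,2.5,0,0,0,8.78,0,0,2.5,0,0,0,8.78,0,0,2.5,0,0,0,8.78,0,0,2.5,0,0,0,8.78,0,0,1.5,0,0,0,8.78,0,0,1,0,0,0,8.78,0,0,0.8,0,0,0,8.78,0,0,0.5,0,0,0,8.78,0,0,0.4,0,0,0,8.78,0,0,0.3,0,0,0,8.78,0,0,0,0,0,0,8.78,0,0,0,0,0,0,8.78])

```text
clock: 6.3
position: [0.5327, 0.1646, 0.2406]
tool_rot: [3.141, -0.001, 0.76]
wrist_force: [0.4, 0.3, -0.1]
finger_gap: 1.003
```

>>> move_arm(targets=[0,0,0,0,0,0,5,0,0,0,0,0,0,3,0,0,0,0,0,0,2,0,0,0,0,0,0,1,0,0,0,0,0,0,0.5,0,0,0,0,0,0,0.5,0,0,0,0,0,0,0.5,0,0,0,0,0,0,0.5], newtons=35)

```text
clock: 6.97
position: [0.5325, 0.1646, 0.2401]
tool_rot: [-3.142, 0.0, 0.76]
wrist_force: [0.0, 0.2, 0.6]
finger_gap: 0.431
```

>>> move_arm(targets=[0,0,0,0,0,0,0.5,0,0,0,0,0,0,0.5,0,0,0,0,0,0,0.5,0,0,0,0,0,0,0.5,0,0,0,0,0,0,0.5,0,0,0,0,0,0,0.5,0,0,0,0,0,0,0.5])

```text
clock: 7.55
position: [0.5325, 0.1646, 0.2401]
tool_rot: [-3.142, 0.0, 0.76]
wrist_force: [0.2, 1.1, -1.2]
finger_gap: 0.159
```

>>> move_arm(targets=[0,0,-0.4,0,0,0,0.5,0,0,-0.8,0,0,0,0.5,0,0,-1.2,0,0,0,0.5,0,0,-1.5,0,0,0,0.5,0,0,-2,0,0,0,0.5,0,0,-2,0,0,0,0.5,0,0,-2,0,0,0,0.5,0,0,-2,0,0,0,0.5,0,0,-2,0,0,0,0.5,0,0,-1.3,0,0,0,0.5,0,0,-0.8,0,0,0,0.5,0,0,-0.4,0,0,0,0.5,0,0,-0.1,0,0,0,0.5,0,0,0,0,0,0,0.5,0,0,0,0,0,0,0.5])

```text
clock: 8.8
position: [0.5322, 0.1645, 0.4044]
tool_rot: [-3.141, 0.001, 0.76]
wrist_force: [-0.4, 0.5, -1.7]
finger_gap: 0.156
```

```bash
python3 - <<'E'
from h import *
s=robot.sense();print({k:np.round(s[k],4).tolist() for k in ["clock","joint_pos","position","tool_rot","wrist_force","moment","finger_gap"]})
c="scene"; im,d=robot.get_image(c);np.savez("s2.npz",im=im,d=d);P=cloud(c,d);Q=P.reshape(-1,3)
p=s["position"]
m=(np.hypot(Q[:,0]-p[0],Q[:,1]-p[1])<.045)&(Q[:,2]>.12)&(Q[:,2]<.26)
for z0 in np.arange(.13,.26,.006):
    t=Q[m&(abs(Q[:,2]-z0)<.003)]
    if len(t): print(z0.round(3),len(t),t[:,:2].min(0).round(4),t[:,:2].max(0).round(4))
save("pics/6.png",cv2.resize(im[60:260,220:420],None,fx=3,fy=3))
E
```

```text
{'clock': 8.8, 'joint_pos': [-0.687, 0.3028, 0.3785, 1.784, -0.1251, 1.0798, 0.4954], 'position': [0.5322, 0.1645, 0.4044], 'tool_rot': [-3.1411, 0.0014, 0.7603], 'wrist_force': [-0.3947, 0.5203, -1.6988], 'moment': [-0.0783, -0.0451, 0.0008], 'finger_gap': 0.156}
0.166 4 [0.5408 0.1504] [0.5467 0.1667]
0.172 36 [0.5285 0.1461] [0.5504 0.167 ]
0.178 55 [0.5245 0.1434] [0.5528 0.1729]
0.184 64 [0.5214 0.1426] [0.5534 0.1748]
0.19 73 [0.5233 0.1432] [0.5523 0.1743]
0.196 37 [0.5282 0.1438] [0.5535 0.1727]
0.202 74 [0.5193 0.136 ] [0.5599 0.1767]
0.208 103 [0.5139 0.1359] [0.5589 0.1807]
0.214 120 [0.5085 0.1361] [0.559  0.1868]
0.22 156 [0.5106 0.137 ] [0.5581 0.1868]
0.226 55 [0.5286 0.1442] [0.5521 0.1655]
0.232 63 [0.5294 0.144 ] [0.5518 0.168 ]
0.238 62 [0.5303 0.1439] [0.5516 0.1781]
0.244 64 [0.529  0.1424] [0.5512 0.1719]
0.25 137 [0.5155 0.142 ] [0.5537 0.1781]
0.256 47 [0.5178 0.1429] [0.5516 0.173 ]
```

View pics/6.png

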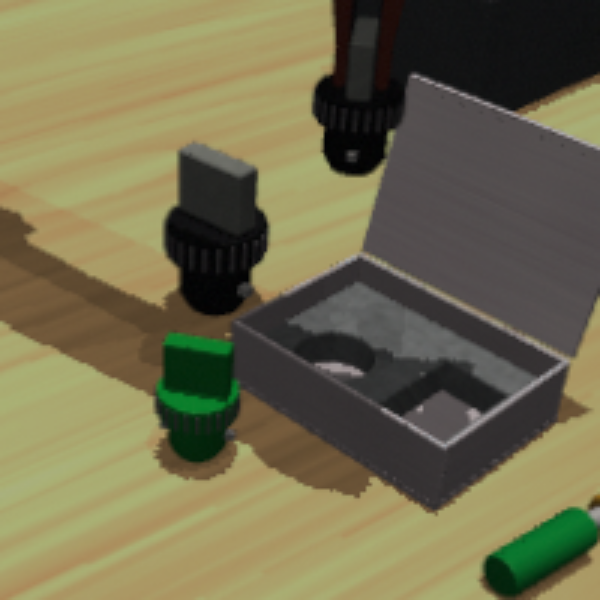

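>>> move_arm(targets=[-1.33,1.32,0,0,0,0,0.5,-2.65,2.63,0,0,0,0,0.5,-2.65,2.63,0,0,0,0,0.5,-2.65,2.63,0,0,0,0,0.5,-2.65,2.63,0,0,0,0,0.5,-2.65,2.63,0,0,0,0,0.5,-2.65,2.63,0,0,0,0,0.5,-2.65,2.63,0,0,0,0,0.5,-2.65,2.63,0,0,0,0,0.5,-2.65,2.63,0,0,0,0,0.5,-1.06,1.05,0,0,0,0,0.5,-0.53,0.53,0,0,0,0,0.5,-0.18,0.17,0,0,0,0,0.5])

```text
clock: 9.93
position: [0.5212, -0.216, 0.4044]
tool_rot: [-3.141, 0.001, 0.758]
wrist_force: [0.2, -0.4, -1.4]
finger_gap: 0.158
```

>>> move_arm(targets=[0,0,1,0,0,-3,0.5,0,0,1,0,0,-6,0.5,0,0,1,0,0,-6.8,0.5,0,0,1,0,0,-6.8,0.5,0,0,1,0,0,-6.8,0.5,0,0,1,0,0,-6.8,0.5,0,0,1,0,0,-6.8,0.5,0,0,1,0,0,-5,0.5,0,0,0.8,0,0,-2.4,0.5,0,0,0.4,0,0,-1,0.5,0,0,0.2,0,0,0,0.5,0,0,0,0,0,0,0.5,0,0,0,0,0,0,0.5,0,0,0,0,0,0,0.5])

```text
clock: 11.1
position: [0.5218, -0.2147, 0.3116]
tool_rot: [3.141, 0.0, 1.657]
wrist_force: [0.5, 0.4, -1.3]
finger_gap: 0.158
```

```bash
cat > fit.py <<'E'
from h import *
from scipy.optimize import least_squares
def circ(p,R,c0):
    f=lambda c:np.hypot(p[:,0]-c[0],p[:,1]-c[1])-R
    r=least_squares(f,c0,loss="soft_l1",f_scale=.001)
    return r.x,np.sqrt(np.mean(f(r.x)**2))
def pack(c,p,d):   # body axis and barrel axis as seen by camera c
    Q=cloud(c,d).reshape(-1,3);z=p[2]-.236
    near=np.hypot(Q[:,0]-p[0],Q[:,1]-p[1])<.04
    out=[]
    for lo,hi,R in [(.034,.047,.026),(.02,.029,.019),(.009,.013,.019)]:
        t=Q[near&(Q[:,2]>z+lo)&(Q[:,2]<z+hi)]
        x,e=circ(t,R,p[:2]); out.append((len(t),x.round(4),e.round(4)))
    return out
E
python3 - <<'E'
from fit import *
s=robot.sense();print({k:np.round(s[k],4).tolist() for k in ["clock","joint_pos","position","tool_rot","wrist_force","moment","finger_gap"]})
for c in ["scene","side"]:
    im,d=robot.get_image(c);np.savez(c+"3.npz",im=im,d=d)
    print(c,pack(c,s["position"],d))
    z=np.load(c+".npz");Q=cloud(c,z["d"]).reshape(-1,3)
    r=np.hypot(Q[:,0]-.5225,Q[:,1]+.2145)
    t=Q[(Q[:,2]>.047)&(Q[:,2]<.055)&(r<.034)&(r>.017)]
    f=lambda q:np.maximum(0,np.hypot(t[:,0]-q[0],t[:,1]-q[1])-.030)+np.maximum(0,.0205-np.hypot(t[:,0]-q[0],t[:,1]-q[1]))
    print(" collar",len(t),t[:,2].mean(),least_squares(f,[.5225,-.2145]).x.round(4),(t[:,:2].min(0)/2+t[:,:2].max(0)/2).round(4),np.ptp(t[:,:2],axis=0))
z=np.load("scene2.npz") if 0 else np.load("s2.npz");print("at case",pack("scene",np.array([.5322,.1645,.4044]),z["d"]))
E
```

```text
{'clock': 11.1, 'joint_pos': [0.0584, 0.4159, 0.3204, 1.8642, -0.1651, 0.8864, 2.115], 'position': [0.5218, -0.2147, 0.3116], 'tool_rot': [3.1408, 0.0002, 1.657], 'wrist_force': [0.5366, 0.3752, -1.3251], 'moment': [0.0316, 0.0324, 0.0031], 'finger_gap': 0.1579}
scene [(256, array([ 0.5224, -0.2157]), np.float64(0.0008)), (54, array([ 0.522 , -0.2158]), np.float64(0.0007)), (40, array([ 0.5222, -0.2155]), np.float64(0.0007))]
 collar 431 0.049500057320962 [ 0.5231 -0.2153] [ 0.5234 -0.2156] [0.06300326 0.06004252]
side [(136, array([ 0.5238, -0.2149]), np.float64(0.0011)), (36, array([ 0.5233, -0.2148]), np.float64(0.0014)), (25, array([ 0.5239, -0.2144]), np.float64(0.0008))]
 collar 359 0.05069218213869273 [ 0.5232 -0.2151] [ 0.5236 -0.2156] [0.06242786 0.06395482]
at case [(217, array([0.5324, 0.1632]), np.float64(0.0011)), (88, array([0.5326, 0.1636]), np.float64(0.001)), (39, array([0.5329, 0.1634]), np.float64(0.001))]
```

>>> move_arm(targets=[0,0,0.6,0,0,0,0.5,0,0,0.8,0,0,0,0.5,0,0,0.8,0,0,0,0.5,0,0,0.6,0,0,0,0.5,0,0,0.4,0,0,0,0.5,0,0,0.2,0,0,0,0.5,0,0,0.2,0,0,0,0.5,0,0,0,0,0,0,0.5,0,0,0,0,0,0,0.5])

```text
clock: 11.95
position: [0.5216, -0.215, 0.2752]
tool_rot: [3.141, 0.0, 1.657]
wrist_force: [-0.7, 0.2, -2.5]
finger_gap: 0.154
```

>>> move_arm(targets=[0,0,0.1,0,0,0,0.5,0,0,0.1,0,0,0,0.5,0,0,0.1,0,0,0,0.5,0,0,0.1,0,0,0,0.5,0,0,0.1,0,0,0,0.5,0,0,0.1,0,0,0,0.5,0,0,0.1,0,0,0,0.5,0,0,0,0,0,0,0.5])

```text
clock: 12.62
position: [0.5215, -0.2149, 0.2683]
tool_rot: [3.141, -0.0, 1.657]
wrist_force: [-1.1, 0.4, 2.6]
finger_gap: 0.154
```

>>> move_arm(targets=[0,0,0.1,0,0,0,0.5,0,0,0.1,0,0,0,0.5,0,0,0.1,0,0,0,0.5,0,0,0.1,0,0,0,0.5,0,0,0,0,0,0,0.5])

```text
clock: 13.03
position: [0.5215, -0.2149, 0.2641]
tool_rot: [3.141, -0.0, 1.657]
wrist_force: [-1.1, 1.7, 4.9]
finger_gap: 0.161
```

>>> move_arm(targets=[0,0,0.1,0,0,0,0.5,0,0,0.1,0,0,0,0.5,0,0,0.1,0,0,0,0.5,0,0,0.1,0,0,0,0.5,0,0,0.1,0,0,0,0.5,0,0,0.1,0,0,0,0.5,0,0,0,0,0,0,0.5,0,0,0,0,0,0,0.5])

```text
clock: 13.7
position: [0.5215, -0.2149, 0.2583]
tool_rot: [3.141, -0.0, 1.657]
wrist_force: [-1.7, 1.2, 7.1]
finger_gap: 0.157
```

```bash
python3 -c "
from h import *
s=robot.sense();print({k:np.round(s[k],4).tolist() for k in ['clock','joint_pos','position','tool_rot','wrist_force','moment','finger_gap']})"
```

```text
{'clock': 13.7, 'joint_pos': [0.0798, 0.488, 0.2972, 1.9041, -0.1972, 0.7774, 2.1427], 'position': [0.5215, -0.2149, 0.2583], 'tool_rot': [3.1414, -0.0, 1.6573], 'wrist_force': [-1.7315, 1.2461, 7.1479], 'moment': [0.3253, 0.5812, 0.0087], 'finger_gap': 0.157}
```

>>> move_arm(targets=[0,0,0.1,0,0,0,0.5,0,0,0,0,0,0,0.5,0,0,0,0,0,2,0.5,0,0,0,0,0,3,0.5,0,0,0,0,0,3,0.5,0,0,0,0,0,2,0.5,0,0,0,0,0,0,0.5,0,0,0,0,0,0,0.5])

```text
clock: 14.37
position: [0.5218, -0.215, 0.2576]
tool_rot: [3.14, 0.0, 1.483]
wrist_force: [-1.3, 0.7, 8.6]
finger_gap: 0.159
```

```bash
python3 -c "
from h import *
s=robot.sense();print({k:np.round(s[k],4).tolist() for k in ['clock','joint_pos','position','tool_rot','wrist_force','moment','finger_gap']})"
```

```text
{'clock': 14.3667, 'joint_pos': [0.0462, 0.4941, 0.3424, 1.9065, -0.2289, 0.7775, 1.9971], 'position': [0.5218, -0.215, 0.2576], 'tool_rot': [3.1403, 0.0003, 1.4826], 'wrist_force': [-1.3061, 0.7357, 8.5789], 'moment': [0.1754, 0.3788, -0.0188], 'finger_gap': 0.159}
```

>>> move_arm(targets=[0,0,0,0,0,3,0.5,0,0,0,0,0,4,0.5,0,0,0,0,0,4,0.5,0,0,0,0,0,4,0.5,0,0,0,0,0,4,0.5,0,0,0,0,0,4,0.5,0,0,0,0,0,4,0.5,0,0,0,0,0,3,0.5,0,0,0,0,0,0,0.5,0,0,0,0,0,0,0.5])

```text
clock: 15.2
position: [0.5221, -0.2151, 0.2577]
tool_rot: [3.14, -0.0, 0.959]
wrist_force: [-0.8, 1.0, 7.3]
finger_gap: 0.159
```

```bash
python3 -c "
from h import *
s=robot.sense();print({k:np.round(s[k],4).tolist() for k in ['clock','joint_pos','position','tool_rot','wrist_force','moment','finger_gap']})"
```

```text
{'clock': 15.2, 'joint_pos': [-0.0543, 0.5141, 0.4797, 1.9128, -0.3253, 0.7892, 1.5628], 'position': [0.5221, -0.2151, 0.2577], 'tool_rot': [3.1396, -0.0004, 0.959], 'wrist_force': [-0.7817, 1.0479, 7.2548], 'moment': [0.0751, 0.178, -0.0864], 'finger_gap': 0.1591}
```

>>> move_arm(targets=[0,0,0,0,0,3,0.5,0,0,0,0,0,4,0.5,0,0,0,0,0,4,0.5,0,0,0,0,0,4,0.5,0,0,0,0,0,4,0.5,0,0,0,0,0,4,0.5,0,0,0,0,0,4,0.5,0,0,0,0,0,3,0.5,0,0,0,0,0,2,0.5,0,0,0,0,0,2,0.5,0,0,0,0,0,2,0.5,0,0,0,0,0,0,0.5,0,0,0,0,0,0,0.5])

```text
clock: 16.28
position: [0.5222, -0.215, 0.2577]
tool_rot: [3.14, -0.002, 0.331]
wrist_force: [0.3, 0.8, 7.1]
finger_gap: 0.155
```

```bash
python3 -c "
from h import *
s=robot.sense();print({k:np.round(s[k],4).tolist() for k in ['clock','joint_pos','position','tool_rot','wrist_force','moment','finger_gap']})"
```

```text
{'clock': 16.2833, 'joint_pos': [-0.1709, 0.5513, 0.6462, 1.92, -0.4484, 0.8151, 1.0491], 'position': [0.5222, -0.215, 0.2577], 'tool_rot': [3.1403, -0.0016, 0.331], 'wrist_force': [0.3271, 0.7565, 7.0924], 'moment': [0.1884, 0.0434, -0.0557], 'finger_gap': 0.1552}
```

>>> move_arm(targets=[0,0,0,0,0,1,0.5,0,0,0,0,0,1,0.5,0,0,0,0,0,1,0.5,0,0,0,0,0,1,0.5,0,0,0,0,0,0,0.5])

```text
clock: 16.7
position: [0.5222, -0.215, 0.2577]
tool_rot: [3.14, -0.002, 0.26]
wrist_force: [-0.3, 1.2, 6.7]
finger_gap: 0.159
```

```bash
python3 -c "
from h import *
s=robot.sense();print({k:np.round(s[k],4).tolist() for k in ['clock','joint_pos','position','tool_rot','wrist_force','moment','finger_gap']})"
```

```text
{'clock': 16.7, 'joint_pos': [-0.1834, 0.5565, 0.6649, 1.9207, -0.4627, 0.8189, 0.9919], 'position': [0.5222, -0.215, 0.2577], 'tool_rot': [3.1405, -0.0017, 0.2603], 'wrist_force': [-0.3044, 1.246, 6.7451], 'moment': [0.2011, 0.1064, 0.0316], 'finger_gap': 0.1594}
```

>>> move_arm(targets=[0,0,0,0,0,1,0.5,0,0,0,0,0,0,0.5])

```text
clock: 16.87
position: [0.5222, -0.215, 0.2577]
tool_rot: [3.141, -0.002, 0.243]
wrist_force: [-0.3, 0.7, 7.7]
finger_gap: 0.154
```

>>> move_arm(targets=[0,0,0,0,0,1,0.5,0,0,0,0,0,0,0.5])

```text
clock: 17.03
position: [0.5222, -0.215, 0.2577]
tool_rot: [3.141, -0.002, 0.226]
wrist_force: [-0.2, 1.8, 7.1]
finger_gap: 0.158
```

```bash
python3 -c "
from h import *
s=robot.sense();print({k:np.round(s[k],4).tolist() for k in ['clock','joint_pos','position','tool_rot','wrist_force','moment','finger_gap']})"
```

```text
{'clock': 17.0333, 'joint_pos': [-0.1896, 0.5591, 0.6741, 1.9211, -0.4698, 0.8209, 0.9637], 'position': [0.5222, -0.215, 0.2577], 'tool_rot': [3.1405, -0.0018, 0.2256], 'wrist_force': [-0.1817, 1.7647, 7.0636], 'moment': [0.2148, 0.0936, -0.0212], 'finger_gap': 0.1579}
```

>>> move_arm(targets=[0,0,0,0,0,1,0.5,0,0,0,0,0,0,0.5])

```text
clock: 17.2
position: [0.5223, -0.215, 0.2577]
tool_rot: [3.14, -0.002, 0.209]
wrist_force: [-0.3, 1.6, 7.0]
finger_gap: 0.157
```

```bash
python3 -c "
from h import *
s=robot.sense();print({k:np.round(s[k],4).tolist() for k in ['clock','position','tool_rot','wrist_force','moment','finger_gap']})"
```

```text
{'clock': 17.2, 'position': [0.5223, -0.215, 0.2577], 'tool_rot': [3.1404, -0.0018, 0.2088], 'wrist_force': [-0.3196, 1.6326, 7.0184], 'moment': [0.2251, 0.0437, 0.2886], 'finger_gap': 0.1571}
```

The twist moment rose to 0.29 N m at 83°, so that's the hard stop. I'll back off about 2° and let the spring lift the pack into the notches.

>>> move_arm(targets=[0,0,0,0,0,-1,0.5,0,0,0,0,0,-1,0.5,0,0,-0.1,0,0,0,0.5,0,0,-0.1,0,0,0,0.5,0,0,-0.1,0,0,0,0.5,0,0,0,0,0,0,0.5])

```text
clock: 17.7
position: [0.5222, -0.215, 0.2607]
tool_rot: [3.141, -0.002, 0.244]
wrist_force: [-0.1, 0.6, 5.9]
finger_gap: 0.155
```

```bash
python3 -c "
from h import *
s=robot.sense();print({k:np.round(s[k],4).tolist() for k in ['clock','position','tool_rot','wrist_force','moment','finger_gap']})"
```

```text
{'clock': 17.7, 'position': [0.5222, -0.215, 0.2607], 'tool_rot': [3.1405, -0.0018, 0.2439], 'wrist_force': [-0.1198, 0.6371, 5.9071], 'moment': [0.1753, -0.0123, 0.0131], 'finger_gap': 0.1545}
```

>>> move_arm(targets=[0,0,-0.1,0,0,0,0.5,0,0,-0.1,0,0,0,0.5,0,0,-0.05,0,0,0,0.5,0,0,0,0,0,0,0.5])

```text
clock: 18.03
position: [0.5221, -0.215, 0.263]
tool_rot: [3.141, -0.002, 0.244]
wrist_force: [2.3, -0.2, 5.1]
finger_gap: 0.156
```

```bash
python3 -c "
from h import *
s=robot.sense();print({k:np.round(s[k],4).tolist() for k in ['clock','position','tool_rot','wrist_force','moment','finger_gap']})"
```

```text
{'clock': 18.0333, 'position': [0.5221, -0.215, 0.263], 'tool_rot': [3.1405, -0.0016, 0.2439], 'wrist_force': [2.2778, -0.2265, 5.1028], 'moment': [0.059, -0.6503, -0.0395], 'finger_gap': 0.1557}
```

>>> move_arm(targets=[0,0,0,0,0,0,2,0,0,0,0,0,0,3,0,0,0,0,0,0,4,0,0,0,0,0,0,5,0,0,0,0,0,0,6,0,0,0,0,0,0,6,0,0,0,0,0,0,6,0,0,0,0,0,0,6])

```text
clock: 18.7
position: [0.5215, -0.2149, 0.2626]
tool_rot: [-3.142, 0.0, 0.244]
wrist_force: [0.4, 0.3, 0.1]
finger_gap: 0.677
```

>>> move_arm(targets=[0,0,-0.5,0,0,0,6,0,0,-1,0,0,0,6,0,0,-2,0,0,0,6,0,0,-2.5,0,0,0,6,0,0,-2.5,0,0,0,6,0,0,-2.5,0,0,0,6,0,0,-2.5,0,0,0,6,0,0,-1.5,0,0,0,6,0,0,-0.5,0,0,0,6,0,0,0,0,0,0,6,0,0,0,0,0,0,6])

```text
clock: 19.62
position: [0.5213, -0.2147, 0.4174]
tool_rot: [-3.141, -0.0, 0.244]
wrist_force: [0.4, 1.0, -0.5]
finger_gap: 0.683
```

```bash
python3 - <<'E'
from h import *
s=robot.sense();print({k:np.round(s[k],4).tolist() for k in ['clock','position','tool_rot','wrist_force','moment','finger_gap']})
ims=[]
for c in ["scene","side","wrist"]:
    C=robot.get_calibration(c);im,d=robot.get_image(c);P=cloud(c,d,C);Q=P.reshape(-1,3)
    n=np.hypot(Q[:,0]-.5225,Q[:,1]+.2145)<.04
    t=Q[n&(Q[:,2]>.096)&(Q[:,2]<.125)];b=Q[n&(Q[:,2]>.066)&(Q[:,2]<.085)]
    print(c,len(t),"wing top z p95/max",np.percentile(t[:,2],[50,90,99]).round(4),cv2.minAreaRect((t[:,:2]*1000).astype(np.float32)),"body top z",np.percentile(b[:,2],[50,90]).round(4))
    ims.append(im)
save("pics/7.png",np.hstack([cv2.resize(ims[0][200:320,80:230],(500,400)),cv2.resize(ims[2],None,fx=.53,fy=.9523)[:400]]))
E
```

```text
{'clock': 19.6167, 'position': [0.5213, -0.2147, 0.4174], 'tool_rot': [-3.1412, -0.0001, 0.2439], 'wrist_force': [0.4416, 0.9781, -0.4563], 'moment': [-0.0308, -0.0019, 0.0398], 'finger_gap': 0.6826}
scene 360 wing top z p95/max [0.1087 0.1113 0.112 ] ((523.9816284179688, -217.0395050048828), (16.824016571044922, 41.8656120300293), 14.370890617370605) body top z [0.0763 0.0808]
side 235 wing top z p95/max [0.1108 0.1132 0.1141] ((522.9692993164062, -216.32455444335938), (15.427289009094238, 45.400146484375), 15.740216255187988) body top z [0.0776 0.0801]
wrist 749 wing top z p95/max [0.1097 0.1106 0.1114] ((521.8302001953125, -214.95437622070312), (13.57042121887207, 41.564002990722656), 14.075069427490234) body top z [0.0758 0.0767]
```

View pics/7.png

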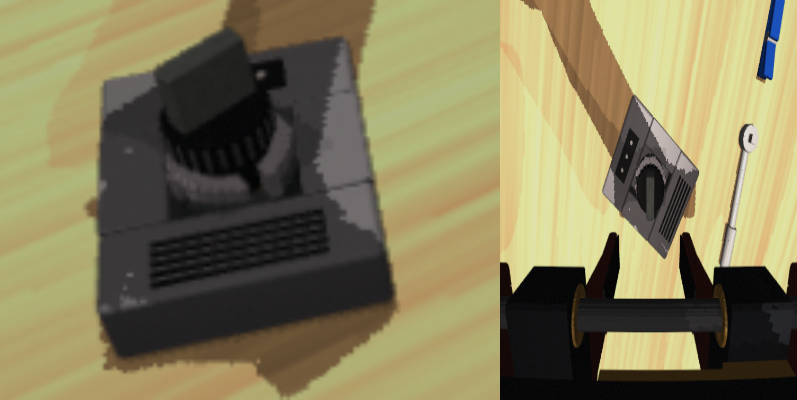

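The pack sits upright in the collar, at scene crop (220,110). The open jaws are well above it, and the clip and ratchet lie where they were. The wing top reads about 111 mm, which is 27 + 84 mm, the locked height. The wing has turned about 81° from the slot line.

```bash
python3 -c "
from h import *
print(robot.hand_in(), robot.sense()['clock'])"
```

```text
the job is handed in; nothing more can be done
the job is handed in; nothing more can be done
```

The pack is locked in the charger's socket, and I have handed the job in. The clock stood at about 20 s of the 72 s allowed.

- **Pick and insert:** I took the small black pack from the case, not the larger black or the green look-alike. I lined it up with the slots, which lie at about 5° in the world frame, and lowered it onto the spring.
- **Push and twist:** I pressed it down with at most about 10 N. I turned it clockwise to the stop at about 83° (0.29 N m at the stop), backed off about 2°, let the spring lift it and let go. These forces were read between moves, so brief peaks are not recorded.
- **Last checks:** After I let go, all three cameras put the wing top at about 111–114 mm (scene 112, side 114, wrist 111). The locked height is 111 mm, against 107 or 117 mm unlocked; the side camera, which reads 1–3 mm high on other known heights, falls between 111 and 117. The wing has turned about 81° from the slots, and the arm is clear.
- **Disagreements:** The cameras differed by about 2 mm on sideways position, which is within their calibration and caused no trouble. I never commanded the arm near the ratchet, brush or clip. In the last picture the ratchet and clip lie undisturbed; I did not look for the brush again.

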